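# Fasten the tool case at the repair table

## Robot

A 6-joint arm with a two-finger parallel gripper is mounted at the origin on the work surface. World frame = base frame: x ahead of the robot, y to its left, z up, the work surface at z = 0. Lengths are in m, angles in rad, forces in N, time in s.
With the tool pointing down it reaches from about 0.375 to 0.975 m from the base axis. Payload 3.8 kg.
Tool frame: the origin (TCP) lies midway between the tips of the shut fingers; the grasp point (between the pads) lies 19 mm behind it; z points along the fingers, y is the line along which they close (so a half turn about z gives the same grasp; the last joint's range is limited). The gripper opens to 85 mm and grips with 20 to 120 N. Pads are 22 mm wide; open, the fingers measure 114 mm over their backs; the gripper's body (76 mm by 85 mm) begins 54 mm behind the grasp point. The pads swing forward as they close: fully open they stand 13 mm farther back than shut.
Start: joints at [1.226, 0.264, 1.604, -0, 1.274, -0.037], TCP at [0.204, 0.643, 0.231] pointing down, gripper open.
Joint ranges: [-2.63, 2.63], [-0.94, 2.18], [0.31, 2.57], [-1.31, 4.45], [0, 2.66], [-2.55, 2.55]. Speed limits (rad/s): [2.57, 2.57, 3.14, 3.14, 3.14, 3.14].

## Interface

Orientations are given as a rotation vector (axis times angle).
In Python, from workcell import bot, imaging gives the robot as it stands.
- The arm moves only by the tool step_arm, never from a script. Its argument "series" is a list of rows, each an object of numbers: "grip": the closure, from -1 (fully open) to 1 (shut); "x", "y", "z": the shift along the tool's x, y, z normalised to -1 to 1, where 1 is 500 mm; "ax", "ay", "az": the turn, a rotation vector about the tool's x, y, z normalised to -1 to 1, where 1 is 30 degrees. A call has 1 to 12 rows; each row is the pose to reach, as a shift and turn from the pose commanded when the call began, along the tool's axes at that moment; what a row does not reach only later rows make up. A row lasts 1/10 s, in which the tool goes at most 50 mm and 8.59 degrees, less where a joint would pass 70% of its speed; a pose out of reach is approached as far as the arm can. A call with a number of a shift or a turn outside -1 to 1 is refused whole. A call with a gripper value outside its range is refused whole. The fingers move at their own pace and stop on an object; "force" is the grip in N (left out, the last holds). Time passes only in rows, so rows that repeat a pose let the fingers close. It gives the time, the measured TCP pose, the force, the opening and the grip force at its end, in the units of the state.
- bot.read_state(): the state, without advancing time (a new reading comes with each control period).
- imaging.read_camera(name): name is "scene" or "top"; returns a dict with "img" (480x640x3 uint8, red, green, blue), "fx", "fy", "cx", "cy" (pixels), "R" (3x3) and "t" (3): a world point X has camera coordinates R X + t. Camera axes: x right, y down, z forward; pixel columns grow to the right and rows downward; lengths in m; the calibration is good to about 2 mm. A picture is of the moment at which its call begins. There is no depth.
- bot.finish_job(): hands the job in; it is judged then, once.
The state is a dict: "time": time; "q": joint angles; "joint_vel": joint speeds; "joint_torque": joint torques, N m; "tool_pos": TCP position; "tcp_rot": TCP orientation; "wrist_force": force on the tool from outside, world axes, zero at the start; "torque": the same for the moment, N m; "width": opening from 0.0 (shut) to 1.0 (fully open); "grip_force": force on a finger pad.
Only numpy, scipy, OpenCV 4.12 (cv2) and the standard library are available. Lean on these libraries where they do the work, as an engineer would, in place of code of your own. Each camera call takes 0.05 s, during which the arm holds its last target. There are 200 camera calls.

## Task

Fasten the red tool case for the way home. First stand the yellow can, which is in the way of the hasp, upright on the round blue mat, fully on it; then push the case's carrying handle over backwards, away from the hasp, so that it stays lying back on its own; then swing the hasp over the front edge and press it fully home over its staple. Do not shift the hair dryer, or the blue tub and the jar on the lid, do not let the can tip over, and leave everything released.

Things in the scene. Friction and masses are not known exactly. Their poses are not given: they have to be found in the camera images.
- case: Red tool case with aluminium edging, shut, heavy, does not move: 200 deep (its x) x 320 wide (its y) x 150 high. Origin: centre of its underside, on the table. Its -x side is the front (towards the robot), z up: front face at x = -100, lid top at z = 150. Brass staple on the front at y = 0, z = 92 to 106, standing out to x = -117. Two handle blocks on the lid at x = -20, y = +-74, 34 x 14 x 14 high.
- hasp (a joint): Angle (rad) of the steel hasp on the lid's front edge: 0 = hanging flat on the case's front, staple through its slot (fully home, hard stop); 1.57 = straight out to the front; 3.14 = straight up; 4.3 = leaning back over the lid (stop). Starts leaning back, 3.7 to 4.15. Stiff hinge (0.06 N m): it stays where it is left and takes a few newtons to push.
- hasp_tip (a point): Middle of the free end of the hasp: a plate 75 long, 50 wide, 4 thick, with a 22 wide slot 45 to 65 from its hinge line. The hinge line runs along the case's y through x = -104, z = 154 in the case's frame; the plate lies on the front side of it when home.
- handle (a joint): Angle (rad) of the carrying handle: 0 = upright, -0.95 = leaning to the front over the hasp's way (stop; it starts there), +0.95 = leaning to the back (stop). It swings freely about a line along the case's y through x = -20, z = 162 in the case's frame and falls to whichever side of upright it leans; about 2 N moves it.
- handle_bar (a point): Middle of the handle's black round bar, 14 thick, 112 long, its centre line 90 from the handle's hinge line; two steel arms 8 thick at y = +-60 join them. Axes turn with the handle: y along the bar.
- can_center (a point): Centre (half-way up) of a loose closed can, yellow and aluminium, upright, 54 diameter, 165 high, about 0.3 kg, standing on the table close in front of the hasp. z is the can's own axis.
- mat: Round blue mat lying fixed on the table beside the front of the case, left or right of it, 120 diameter, 4 thick; origin at the centre of its underside.
- dryer: Blue-grey hair dryer lying on the table at the other side of the case: barrel 68 diameter, 150 long along its x, handle 105 long from its axis towards its -y, 68 high. Origin: under the middle of the barrel. Loose; leave it alone.
- tub: Blue lidded plastic tub standing on the rear part of the case's lid, left or right of the handle (case x about +56, y about +118 or -118), 70 x 70 x 50 high; origin at the centre of its underside. Loose; leave it alone.
- jar: Small glass jar with red cap standing on the rear part of the case's lid, on the other side of the handle from the tub (case x about +56, y about +118 or -118), 54 diameter, 65 high; origin at the centre of its underside. Loose; leave it alone.
Things that resemble listed ones, but are neither listed nor needed, are in the scene too. Several things look just like the part that bears can_center: the one meant starts farthest to the robot's right.

How it is judged:
By the outcome, as a careful person would: the job done as asked, in the order asked, and still so for the second after the job is handed in, with the robot touching nothing.
It also fails if it takes over 70 s, if anything falls off the work surface, if the arm or the gripper's body presses on something with over 40 N, if the wrist force passes 120 N, or if a joint passes its speed limit or range.

## Working session

There is one attempt and no reset: what is moved stays moved. The work goes in short steps, Python scripts to look and compute and a tool call to move; the robot and the scene stay as the last step left them, time stands still between calls to the robot, and variables do not carry over. Pictures are saved under pics/ and viewed, at most 10 in all, crops included, and the job is handed in when it is done.

Besides the shell and the picture viewer there is one more tool, called as name(argument=value, ...) on one line, values as JSON. step_arm: Moves the arm, as the interface text tells. Scaled input: -1 to 1 covers 500 mm each way for a shift and 30 degrees each way for a turn. Its arguments: {"type":"object","properties":{"series":{"type":"array","items":{"type":"object","properties":{"grip":{"type":"number"},"x":{"type":"number","minimum":-1,"maximum":1},"y":{"type":"number","minimum":-1,"maximum":1},"z":{"type":"number","minimum":-1,"maximum":1},"ax":{"type":"number","minimum":-1,"maximum":1},"ay":{"type":"number","minimum":-1,"maximum":1},"az":{"type":"number","minimum":-1,"maximum":1}}}},"force":{"type":"number"}},"required":["series"]}

```bash
mkdir -p pics; ls; cat > h.py <<'E'
import numpy as np, cv2
from scipy.spatial.transform import Rotation as Ro
from workcell import bot, imaging
def cam(n,save=None):
    c=imaging.read_camera(n)
    if save: cv2.imwrite('pics/'+save,c['img'][:,:,::-1])
    return c
def ray(c,u,v):
    d=np.array([(u-c['cx'])/c['fx'],(v-c['cy'])/c['fy'],1.])
    R=np.array(c['R']);t=np.array(c['t'])
    return -R.T@t, R.T@d
def plane(c,u,v,z):
    o,d=ray(c,u,v); return o+d*(z-o[2])/d[2]
def proj(c,X):
    p=np.array(c['R'])@np.array(X)+np.array(c['t']); return np.array([c['fx']*p[0]/p[2]+c['cx'],c['fy']*p[1]/p[2]+c['cy']])
def tri(c1,p1,c2,p2):
    o1,d1=ray(c1,*p1);o2,d2=ray(c2,*p2)
    s=np.linalg.lstsq(np.stack([d1,-d2],1),o2-o1,rcond=None)[0]
    a=o1+s[0]*d1;b=o2+s[1]*d2
    return (a+b)/2,np.linalg.norm(a-b)
def totool(dw,s=None):
    s=s or bot.read_state(); return Ro.from_rotvec(s['tcp_rot']).as_matrix().T@np.array(dw)/0.5
E
python3 - <<'E'
from h import *
for n in('scene','top'):
    c=cam(n,n+'0.png'); print(n,c['fx'],c['cx'],c['cy'],np.round(c['R'],3).tolist(),np.round(c['t'],3))
s=bot.read_state();print(s)
E
```

```text
pics
scene 471.0161385426422 320.10731757633886 245.17922741144795 [[0.612, 0.791, 0.001], [0.566, -0.437, -0.699], [-0.553, 0.429, -0.715]] [-0.329 -0.168  1.345]
top 567.217248935806 324.1869171723797 237.5061363035976 [[0.019, -1.0, -0.011], [-0.998, -0.018, -0.061], [0.06, 0.012, -0.998]] [0.025 0.546 1.197]
{'time': 0.1, 'q': array([ 1.22610233e+00,  2.64683281e-01,  1.60521474e+00,  1.97224825e-06,
        1.27369698e+00, -3.69062735e-02]), 'joint_vel': array([-2.96505579e-04, -1.27562982e-03, -2.94046069e-03,  1.52978060e-05,
        2.30836631e-03, -1.27201603e-03]), 'joint_torque': array([ 1.30649609e-03, -5.16704249e+01, -3.68589842e+01,  1.42368344e-04,
        6.33755393e-03,  6.70412632e-07]), 'tool_pos': array([0.20427864, 0.64266887, 0.23009509]), 'tcp_rot': array([-4.81507888e-01, -3.10408563e+00,  3.08726132e-03]), 'wrist_force': array([-0.23932811,  0.26290129, -0.20640598]), 'torque': array([-0.00642682,  0.02338969,  0.02599785]), 'grip_force': 0.0, 'width': 1.0014031763682072}
```

View pics/scene0.png

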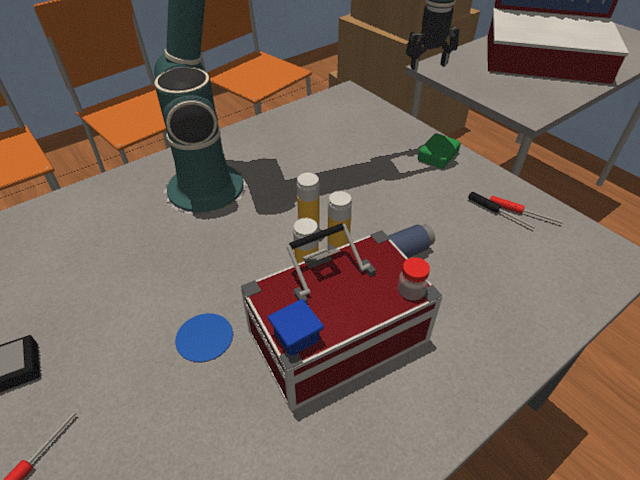

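View pics/top0.png

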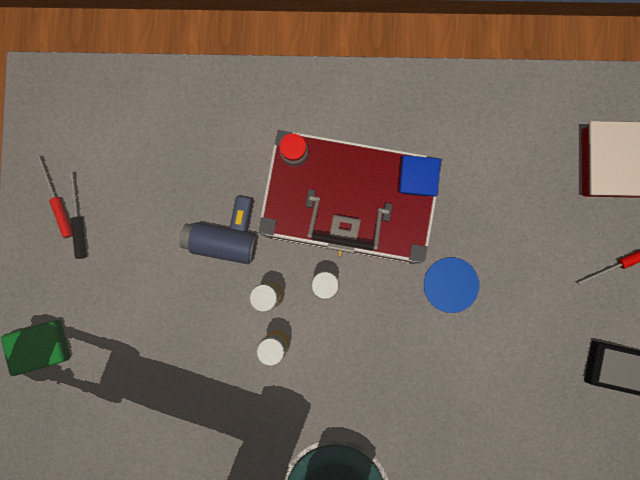

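The top view shows three white-capped yellow cans, at (263,298), (325,285) and (271,351). Image right is the robot's right (-y), so the one meant is (325,285), also the one closest to the hasp at (345,226). The mat is at (452,285), the dryer at (220,242), the tub at (420,175) and the jar at (293,147). I'll check this in a close crop and measure.

```bash
python3 - <<'E'
from h import *
c=cam('top');im=c['img'];s=cam('scene')
cv2.imwrite('pics/crop1.png',cv2.resize(im[120:370,240:490,::-1],None,fx=2.4,fy=2.4,interpolation=cv2.INTER_CUBIC))
hsv=cv2.cvtColor(im,cv2.COLOR_RGB2HSV)
def comps(m,amin=80):
    n,l,st,ce=cv2.connectedComponentsWithStats(m.astype(np.uint8)); return [(st[i],ce[i],l==i) for i in range(1,n) if st[i][4]>amin]
H,S,V=[hsv[...,i].astype(int) for i in range(3)]
print('white'); 
for st,ce,_ in comps((S<40)&(V>170),200): print(st,ce.round(1),plane(c,*ce,.165).round(4))
print('blue')
for st,ce,_ in comps((H>100)&(H<125)&(S>170)&(V>80),200): print(st,ce.round(1),plane(c,*ce,.004).round(4))
m=((H<8)|(H>172))&(S>120)&(V>50); m[:, :240]=0;m[:,460:]=0
m=cv2.morphologyEx(m.astype(np.uint8),cv2.MORPH_CLOSE,np.ones((15,15)))
st,ce,l=max(comps(m),key=lambda a:a[0][4]); r=cv2.minAreaRect(np.argwhere(l)[:,::-1].astype(np.float32))
b=cv2.boxPoints(r);print('lid',r);P=np.array([plane(c,*p,.15) for p in b]);print(P.round(4),P.mean(0))
E
```

```text
white
[300 134 127  23 246] [361.7 145. ] [ 0.7132 -0.035   0.165 ]
[312 272  26  27 533] [324.7 285. ] [0.4474 0.0303 0.165 ]
[250 285  26  26 532] [262.6 297.7] [0.4215 0.1459 0.165 ]
[257 339  27  26 540] [269.8 351.7] [0.3219 0.13   0.165 ]
blue
[ 400  156   41   40 1393] [419.5 175.3] [ 0.6851 -0.1699  0.004 ]
[ 425  258   54   54 1966] [453.2 283.3] [ 0.4524 -0.244   0.004 ]
lid ((350.3399963378906, 194.8800048828125), (163.411865234375, 101.24916076660156), 10.30484676361084)
[[ 0.5492  0.1541  0.15  ]
 [ 0.7424  0.124   0.15  ]
 [ 0.6905 -0.1857  0.15  ]
 [ 0.499  -0.1526  0.15  ]] [ 0.62029033 -0.01505618  0.15      ]
```

View pics/crop1.png

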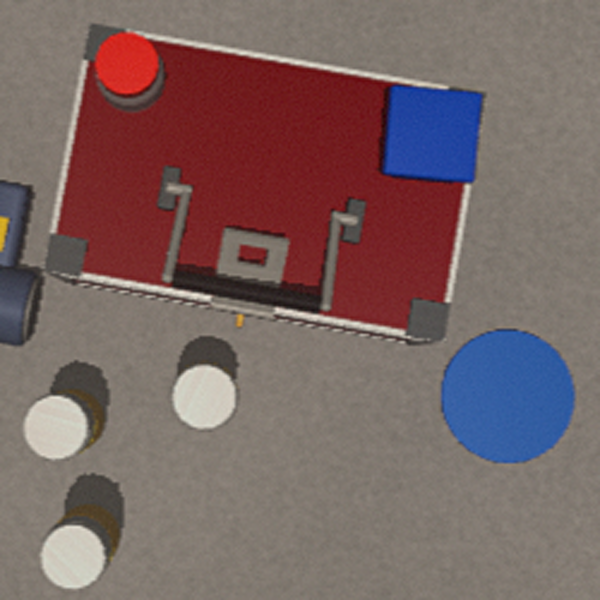

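The crop confirms it: the can at crop (205,397), full image (325,285), is alone just in front of the hasp and rightmost of the three. It stands at about (0.447, 0.030) and the mat is at about (0.450, -0.242). I'll approach at the present height.

step_arm(series=[{"grip": -1, "x": -0.75, "y": -0.92, "z": 0, "az": -0.27}, {"grip": -1, "x": -0.75, "y": -0.92, "z": 0, "az": -0.27}, {"grip": -1, "x": -0.75, "y": -0.92, "z": 0, "az": -0.27}, {"grip": -1, "x": -0.75, "y": -0.92, "z": 0, "az": -0.27}, {"grip": -1, "x": -0.75, "y": -0.92, "z": 0, "az": -0.27}, {"grip": -1, "x": -0.75, "y": -0.92, "z": 0, "az": -0.27}, {"grip": -1, "x": -0.75, "y": -0.92, "z": 0, "az": -0.27}, {"grip": -1, "x": -0.75, "y": -0.92, "z": 0, "az": -0.27}, {"grip": -1, "x": -0.75, "y": -0.92, "z": 0, "az": -0.27}, {"grip": -1, "x": -0.75, "y": -0.92, "z": 0, "az": -0.27}, {"grip": -1, "x": -0.75, "y": -0.92, "z": 0, "az": -0.27}, {"grip": -1, "x": -0.75, "y": -0.92, "z": 0, "az": -0.27}])

```text
validation failed for argument at $.se...
```

```bash
python3 - <<'E'
from h import *
s=bot.read_state();print(s['tool_pos'],s['tcp_rot'],totool(np.array([.447,.030,.115])-s['tool_pos'],s))
print(Ro.from_rotvec(s['tcp_rot']).as_matrix().round(3))
# case pose from hand-read lid corners (crop px)
c=cam('top')
pts={'FL':(52,273),'FR':(445,334),'BR':(484,92),'BL':(91,25)}
P={k:plane(c,240+u/2.4,120+v/2.4,.15)[:2] for k,(u,v) in pts.items()}
print(P,np.mean(list(P.values()),0))
for a,b in(('FR','FL'),('BR','BL'),):
    d=P[b]-P[a];print(np.degrees(np.arctan2(-d[0],d[1])),np.hypot(*d))
for a,b in(('FR','BR'),('FL','BL')):
    d=P[b]-P[a];print(np.degrees(np.arctan2(d[1],d[0])),np.hypot(*d))
print('staple',plane(c,340,253,.1))
E
```

```text
[0.20437323 0.64284174 0.2304244 ] [-4.81601650e-01 -3.10420547e+00  2.21319628e-03] [-0.83382767 -1.02070456  0.23228385]
[[-0.953  0.303 -0.   ]
 [ 0.303  0.953 -0.001]
 [ 0.    -0.001 -1.   ]]
{'FL': array([0.54218997, 0.152474  ]), 'FR': array([ 0.49941648, -0.15972405]), 'BR': array([ 0.69320553, -0.189322  ]), 'BL': array([0.74245746, 0.12613289])} [ 0.61931736 -0.01760979]
-7.801382796310302 0.31511457959414213
-8.87394049752929 0.31927658827430777
-8.683836051835998 0.19603631329813384
-7.493080696124651 0.20199238799692734
staple [0.50985667 0.00161891 0.1       ]
```

The move was refused and the message is cut short. I'll try a single row to find the cause.

step_arm(series=[{"grip": -1.0, "x": -0.1, "y": -0.1, "z": 0.0, "ax": 0.0, "ay": 0.0, "az": -0.1}])

```text
time: 0.35
tool_pos: [0.2257, 0.602, 0.2304]
tcp_rot: [-0.392, -3.116, -0.003]
wrist_force: [0.5, 0.3, -0.1]
width: 1.001
grip_force: 0.0
```

step_arm(series=[{"grip": -1.0, "x": -0.7, "y": -0.97, "z": 0.0, "ax": 0.0, "ay": 0.0, "az": -0.2}, {"grip": -1.0, "x": -0.7, "y": -0.97, "z": 0.0, "ax": 0.0, "ay": 0.0, "az": -0.2}, {"grip": -1.0, "x": -0.7, "y": -0.97, "z": 0.0, "ax": 0.0, "ay": 0.0, "az": -0.2}, {"grip": -1.0, "x": -0.7, "y": -0.97, "z": 0.0, "ax": 0.0, "ay": 0.0, "az": -0.2}, {"grip": -1.0, "x": -0.7, "y": -0.97, "z": 0.0, "ax": 0.0, "ay": 0.0, "az": -0.2}, {"grip": -1.0, "x": -0.7, "y": -0.97, "z": 0.0, "ax": 0.0, "ay": 0.0, "az": -0.2}, {"grip": -1.0, "x": -0.7, "y": -0.97, "z": 0.0, "ax": 0.0, "ay": 0.0, "az": -0.2}, {"grip": -1.0, "x": -0.7, "y": -0.97, "z": 0.0, "ax": 0.0, "ay": 0.0, "az": -0.2}, {"grip": -1.0, "x": -0.7, "y": -0.97, "z": 0.0, "ax": 0.0, "ay": 0.0, "az": -0.2}, {"grip": -1.0, "x": -0.7, "y": -0.97, "z": 0.0, "ax": 0.0, "ay": 0.0, "az": -0.2}, {"grip": -1.0, "x": -0.7, "y": -0.97, "z": 0.0, "ax": 0.0, "ay": 0.0, "az": -0.2}, {"grip": -1.0, "x": -0.7, "y": -0.97, "z": 0.0, "ax": 0.0, "ay": 0.0, "az": -0.2}])

```text
time: 1.55
tool_pos: [0.4439, 0.0391, 0.2316]
tcp_rot: [0.237, 3.132, 0.0]
wrist_force: [1.2, 0.9, 0.7]
width: 0.999
grip_force: 0.0
```

```bash
python3 - <<'E'
from h import *
s=bot.read_state();print(s['time'],s['tool_pos'],s['tcp_rot'],totool(np.array([.447,.030,.115])-s['tool_pos'],s))
print(Ro.from_rotvec(s['tcp_rot']).as_matrix().round(3))
E
```

```text
1.55 [0.44390979 0.03905511 0.23163479] [2.36871491e-01 3.13150592e+00 2.73314500e-04] [-0.00857197 -0.01703506  0.23327495]
[[-0.989  0.15   0.001]
 [ 0.15   0.989  0.   ]
 [-0.001  0.    -1.   ]]
```

step_arm(force=40, series=[{"grip": -1.0, "x": -0.009, "y": -0.017, "z": 0.0, "ax": 0.0, "ay": 0.0, "az": 0.0}, {"grip": -1.0, "x": -0.009, "y": -0.017, "z": 0.08, "ax": 0.0, "ay": 0.0, "az": 0.0}, {"grip": -1.0, "x": -0.009, "y": -0.017, "z": 0.16, "ax": 0.0, "ay": 0.0, "az": 0.0}, {"grip": -1.0, "x": -0.009, "y": -0.017, "z": 0.233, "ax": 0.0, "ay": 0.0, "az": 0.0}, {"grip": -1.0, "x": -0.009, "y": -0.017, "z": 0.233, "ax": 0.0, "ay": 0.0, "az": 0.0}, {"grip": 1.0, "x": -0.009, "y": -0.017, "z": 0.233, "ax": 0.0, "ay": 0.0, "az": 0.0}, {"grip": 1.0, "x": -0.009, "y": -0.017, "z": 0.233, "ax": 0.0, "ay": 0.0, "az": 0.0}, {"grip": 1.0, "x": -0.009, "y": -0.017, "z": 0.233, "ax": 0.0, "ay": 0.0, "az": 0.0}, {"grip": 1.0, "x": -0.009, "y": -0.017, "z": 0.233, "ax": 0.0, "ay": 0.0, "az": 0.0}, {"grip": 1.0, "x": -0.009, "y": -0.017, "z": 0.233, "ax": 0.0, "ay": 0.0, "az": 0.0}])

```text
time: 2.55
tool_pos: [0.449, 0.032, 0.1176]
tcp_rot: [0.236, 3.128, 0.0]
wrist_force: [-1.0, -1.8, 6.6]
width: 0.623
grip_force: 42.4
```

```bash
python3 - <<'E'
from h import *
s=bot.read_state();print(s['time'],s['tool_pos'],s['tcp_rot'],s['width'],s['grip_force'],totool(np.array([.449,-.241,s['tool_pos'][2]])-s['tool_pos'],s))
c=cam('top');hsv=cv2.cvtColor(c['img'],cv2.COLOR_RGB2HSV);H,S,V=[hsv[...,i].astype(int) for i in range(3)]
m=((H>100)&(H<125)&(S>120)&(V>60)).astype(np.uint8);m[:230]=0
k=max(cv2.findContours(m,0,1)[0],key=cv2.contourArea);e=cv2.minEnclosingCircle(k);print(e,cv2.contourArea(k),plane(c,*e[0],.004))
E
```

```text
2.55 [0.44902618 0.03203617 0.11761159] [2.35778087e-01 3.12760984e+00 1.86362187e-04] 0.6230556354377417 42.42990589700639 [-8.18150513e-02 -5.39908577e-01  1.44714217e-04]
((451.0227355957031, 284.7045593261719), 27.86903953552246) 2325.5 [ 0.44934807 -0.23938689  0.004     ]
```

step_arm(series=[{"grip": 1.0, "x": 0.0, "y": 0.0, "z": -0.05, "ax": 0.0, "ay": 0.0, "az": 0.0}, {"grip": 1.0, "x": -0.005, "y": -0.05, "z": -0.06, "ax": 0.0, "ay": 0.0, "az": 0.0}, {"grip": 1.0, "x": -0.018, "y": -0.13, "z": -0.06, "ax": 0.0, "ay": 0.0, "az": 0.0}, {"grip": 1.0, "x": -0.03, "y": -0.21, "z": -0.06, "ax": 0.0, "ay": 0.0, "az": 0.0}, {"grip": 1.0, "x": -0.042, "y": -0.29, "z": -0.06, "ax": 0.0, "ay": 0.0, "az": 0.0}, {"grip": 1.0, "x": -0.055, "y": -0.37, "z": -0.06, "ax": 0.0, "ay": 0.0, "az": 0.0}, {"grip": 1.0, "x": -0.067, "y": -0.45, "z": -0.06, "ax": 0.0, "ay": 0.0, "az": 0.0}, {"grip": 1.0, "x": -0.078, "y": -0.51, "z": -0.06, "ax": 0.0, "ay": 0.0, "az": 0.0}, {"grip": 1.0, "x": -0.082, "y": -0.537, "z": -0.06, "ax": 0.0, "ay": 0.0, "az": 0.0}, {"grip": 1.0, "x": -0.082, "y": -0.537, "z": -0.05, "ax": 0.0, "ay": 0.0, "az": 0.0}, {"grip": 1.0, "x": -0.082, "y": -0.537, "z": -0.03, "ax": 0.0, "ay": 0.0, "az": 0.0}, {"grip": 1.0, "x": -0.082, "y": -0.537, "z": -0.02, "ax": 0.0, "ay": 0.0, "az": 0.0}])

```text
time: 3.8
tool_pos: [0.446, -0.2376, 0.1231]
tcp_rot: [-0.235, -3.131, -0.003]
wrist_force: [-0.3, 0.5, -3.1]
width: 0.618
grip_force: 43.5
```

```bash
python3 - <<'E'
from h import *
s=bot.read_state();print(s['time'],s['tool_pos'],s['wrist_force'],totool(np.array([.449,-.239,.1225])-s['tool_pos'],s))
E
```

```text
3.8 [ 0.44601151 -0.23760282  0.12312479] [-0.27827818  0.50609389 -3.10547116] [-0.00632984 -0.00187377  0.00123145]
```

step_arm(series=[{"grip": 1.0, "x": 0.0, "y": 0.0, "z": 0.003, "ax": 0.0, "ay": 0.0, "az": 0.0}, {"grip": 1.0, "x": 0.0, "y": 0.0, "z": 0.004, "ax": 0.0, "ay": 0.0, "az": 0.0}, {"grip": -0.5, "x": 0.0, "y": 0.0, "z": 0.004, "ax": 0.0, "ay": 0.0, "az": 0.0}, {"grip": -1.0, "x": 0.0, "y": 0.0, "z": 0.004, "ax": 0.0, "ay": 0.0, "az": 0.0}, {"grip": -1.0, "x": 0.0, "y": 0.0, "z": 0.004, "ax": 0.0, "ay": 0.0, "az": 0.0}, {"grip": -1.0, "x": 0.0, "y": 0.0, "z": 0.004, "ax": 0.0, "ay": 0.0, "az": 0.0}, {"grip": -1.0, "x": 0.0, "y": 0.0, "z": -0.03, "ax": 0.0, "ay": 0.0, "az": 0.0}, {"grip": -1.0, "x": 0.0, "y": 0.0, "z": -0.12, "ax": 0.0, "ay": 0.0, "az": 0.0}, {"grip": -1.0, "x": 0.0, "y": 0.0, "z": -0.2, "ax": 0.0, "ay": 0.0, "az": 0.0}])

```text
time: 4.7
tool_pos: [0.4465, -0.2393, 0.2256]
tcp_rot: [-0.237, -3.131, -0.001]
wrist_force: [1.3, -0.7, -0.5]
width: 1.003
grip_force: 0.0
```

```bash
python3 - <<'E'
from h import *
s=bot.read_state()
yaw=np.radians(-8.3);C=np.array([.621,-.016]);c_,s_=np.cos(yaw),np.sin(yaw)
def W(x,y,z): return np.array([C[0]+c_*x-s_*y,C[1]+s_*x+c_*y,z])
print(s['time'],s['tool_pos'],s['width'])
for p in((-.145,0,.225),(-.145,0,.20)):print(W(*p),totool(W(*p)-s['tool_pos'],s))
t=cam('top','t1.png');c=cam('scene')
im=np.hstack([cv2.resize(t['img'][150:320,240:500],(390,255)),cv2.resize(c['img'][160:410,160:450],(390,336))[:255]])
b=np.vstack([cv2.resize(t['img'][130:330,230:490],(780,600))])
d=cv2.resize(c['img'][150:410,160:450],(780,600))
cv2.imwrite('pics/m1.png',cv2.resize(np.hstack([b,d]),(800,308))[:,:,::-1])
for p in((-.104,0,.154),(-.117,0,.099),(-.052,0,.208),(-.093,0,.214),(-.1,.16,.15),(-.1,-.16,.15)):print(p,proj(t,W(*p)).round(1),proj(c,W(*p)).round(1))
hsv=cv2.cvtColor(t['img'],cv2.COLOR_RGB2HSV);m=((hsv[...,1]<40)&(hsv[...,2]>170)).astype(np.uint8)
E
```

```text
4.7 [ 0.44645218 -0.23929979  0.22559512] 1.0031752759774526
[0.47751876 0.00493165 0.225     ] [0.01200054 0.4922517  0.00147668]
[0.47751876 0.00493165 0.2       ] [0.01193398 0.49222423 0.05147663]
(-0.104, 0, 0.154) [341.9 247.7] [314.  253.9]
(-0.117, 0, 0.099) [340.3 255.3] [311.2 267.9]
(-0.052, 0, 0.208) [347.2 218.1] [327.3 251.7]
(-0.093, 0, 0.214) [343.6 240.2] [316.5 236. ]
(-0.1, 0.16, 0.15) [259.5 232.2] [380.6 229.6]
(-0.1, -0.16, 0.15) [425.5 259.4] [241.2 286.8]
```

View pics/m1.png

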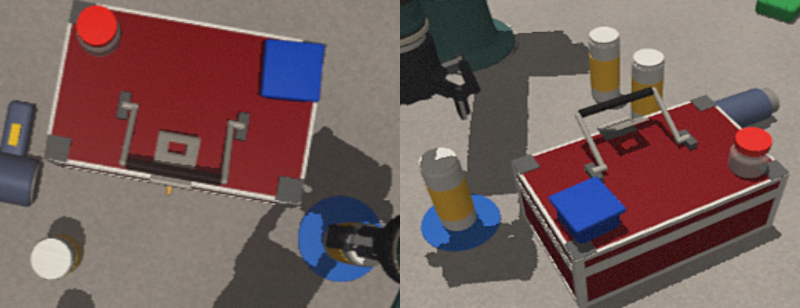

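The can stands upright on the mat, in the right crop at (447,190). The projected case pose matches the corners. Next is the handle: shut the fingers, go in front of the bar and push along its arc.

step_arm(series=[{"grip": 1.0, "x": 0.012, "y": 0.1, "z": 0.0, "ax": 0.0, "ay": 0.0, "az": 0.0}, {"grip": 1.0, "x": 0.012, "y": 0.2, "z": 0.0, "ax": 0.0, "ay": 0.0, "az": 0.0}, {"grip": 1.0, "x": 0.012, "y": 0.3, "z": 0.0, "ax": 0.0, "ay": 0.0, "az": 0.0}, {"grip": 1.0, "x": 0.012, "y": 0.4, "z": 0.0, "ax": 0.0, "ay": 0.0, "az": 0.0}, {"grip": 1.0, "x": 0.012, "y": 0.492, "z": 0.0, "ax": 0.0, "ay": 0.0, "az": 0.0}, {"grip": 1.0, "x": 0.012, "y": 0.492, "z": 0.039, "ax": 0.0, "ay": 0.0, "az": 0.0}, {"grip": 1.0, "x": 0.012, "y": 0.492, "z": 0.039, "ax": 0.0, "ay": 0.0, "az": 0.0}])

```text
time: 5.5
tool_pos: [0.4761, 0.0061, 0.2027]
tcp_rot: [-0.231, -3.128, 0.001]
wrist_force: [-0.4, -0.2, 0.1]
width: 0.0
grip_force: 0.0
```

```bash
cat >> h.py <<'E'
yaw=np.radians(-8.3);C=np.array([.621,-.016]);c_,s_=np.cos(yaw),np.sin(yaw)
def W(x,y,z): return np.array([C[0]+c_*x-s_*y,C[1]+s_*x+c_*y,z])
def inC(p): d=np.array(p[:2])-C; return np.array([c_*d[0]+s_*d[1],-s_*d[0]+c_*d[1],p[2]])
E
python3 - <<'E'
from h import *
s=bot.read_state();print(s['time'],inC(s['tool_pos']),s['width'])
for p in((-.118,0,.206),(-.09,0,.226),(-.06,0,.236),(-.03,0,.236),(-.005,0,.236)):print(totool(W(*p)-s['tool_pos'],s).round(3))
E
```

```text
5.5 [-0.14656261  0.00097351  0.20274911] 0.00042541575849382835
[-0.057 -0.002 -0.007]
[-0.113 -0.002 -0.047]
[-0.173 -0.002 -0.067]
[-0.233 -0.001 -0.068]
[-0.283 -0.001 -0.068]
```

step_arm(series=[{"grip": 1.0, "x": -0.04, "y": 0.0, "z": -0.005, "ax": 0.0, "ay": 0.0, "az": 0.0}, {"grip": 1.0, "x": -0.06, "y": 0.0, "z": -0.01, "ax": 0.0, "ay": 0.0, "az": 0.0}, {"grip": 1.0, "x": -0.085, "y": 0.0, "z": -0.03, "ax": 0.0, "ay": 0.0, "az": 0.0}, {"grip": 1.0, "x": -0.115, "y": 0.0, "z": -0.047, "ax": 0.0, "ay": 0.0, "az": 0.0}, {"grip": 1.0, "x": -0.145, "y": 0.0, "z": -0.06, "ax": 0.0, "ay": 0.0, "az": 0.0}, {"grip": 1.0, "x": -0.175, "y": 0.0, "z": -0.067, "ax": 0.0, "ay": 0.0, "az": 0.0}, {"grip": 1.0, "x": -0.205, "y": 0.0, "z": -0.067, "ax": 0.0, "ay": 0.0, "az": 0.0}, {"grip": 1.0, "x": -0.235, "y": 0.0, "z": -0.067, "ax": 0.0, "ay": 0.0, "az": 0.0}, {"grip": 1.0, "x": -0.26, "y": 0.0, "z": -0.065, "ax": 0.0, "ay": 0.0, "az": 0.0}, {"grip": 1.0, "x": -0.285, "y": 0.0, "z": -0.06, "ax": 0.0, "ay": 0.0, "az": 0.0}, {"grip": 1.0, "x": -0.285, "y": 0.0, "z": -0.06, "ax": 0.0, "ay": 0.0, "az": 0.0}, {"grip": 1.0, "x": -0.285, "y": 0.0, "z": -0.06, "ax": 0.0, "ay": 0.0, "az": 0.0}])

```text
time: 6.7
tool_pos: [0.6185, -0.0171, 0.2347]
tcp_rot: [-0.237, -3.131, -0.0]
wrist_force: [-0.9, 0.1, 0.2]
width: 0.003
grip_force: 0.0
```

```bash
python3 - <<'E'
from h import *
s=bot.read_state();print(s['time'],inC(s['tool_pos']),s['wrist_force'])
c=cam('scene');t=cam('top')
cv2.imwrite('pics/m2.png',cv2.resize(c['img'][170:370,190:450],(780,600),interpolation=cv2.INTER_CUBIC)[:,:,::-1])
for th in(3.7,3.8,3.9,4.0,4.15):
    for y in (.025,-.025): print(th,y,((proj(c,W(-.104-.075*np.sin(th),y,.154-.075*np.cos(th)))-[190,170])*3).round(0),end=' ')
E
```

```text
6.7 [-0.00228254 -0.00139412  0.23474845] [-0.91142634  0.07309476  0.20728904]
3.7 0.025 [437. 208.] 3.7 -0.025 [367. 236.] 3.8 0.025 [441. 219.] 3.8 -0.025 [372. 247.] 3.9 0.025 [446. 230.] 3.9 -0.025 [376. 259.] 4.0 0.025 [450. 241.] 4.0 -0.025 [380. 270.] 4.15 0.025 [455. 258.] 4.15 -0.025 [386. 287.]
```

View pics/m2.png

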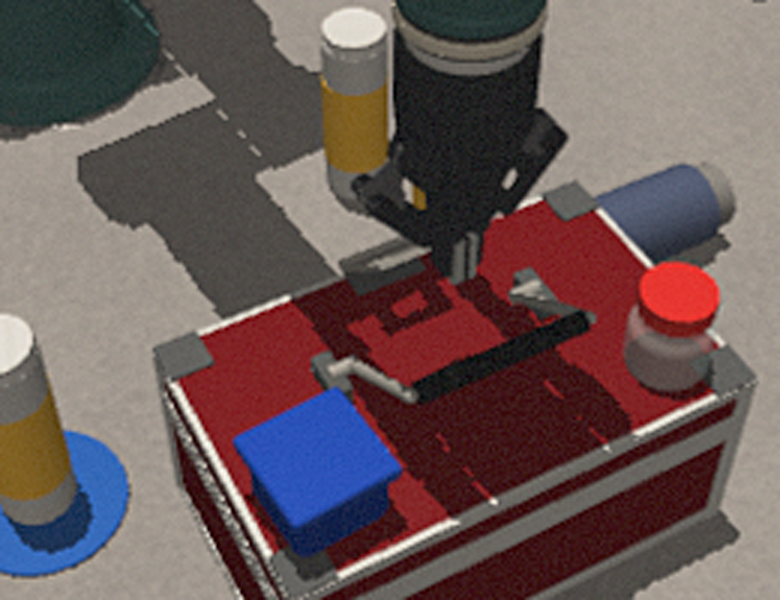

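The handle now lies back, with its bar at (500,357) in the crop; tub and jar are untouched. The hasp still leans back at about 4.1 rad. I'll spread the fingers about 24 mm so they straddle the slot and staple, dip behind the hasp's free end and draw it up to vertical.

step_arm(series=[{"grip": 0.43, "x": 0.02, "y": 0.003, "z": 0.0, "ax": 0.0, "ay": 0.0, "az": 0.0}, {"grip": 0.43, "x": 0.02, "y": 0.003, "z": 0.06, "ax": 0.0, "ay": 0.0, "az": 0.0}, {"grip": 0.43, "x": 0.02, "y": 0.003, "z": 0.122, "ax": 0.0, "ay": 0.0, "az": 0.0}, {"grip": 0.43, "x": 0.02, "y": 0.003, "z": 0.122, "ax": 0.0, "ay": 0.0, "az": 0.0}, {"grip": 0.43, "x": 0.05, "y": 0.003, "z": 0.12, "ax": 0.0, "ay": 0.0, "az": 0.0}, {"grip": 0.43, "x": 0.085, "y": 0.003, "z": 0.11, "ax": 0.0, "ay": 0.0, "az": 0.0}, {"grip": 0.43, "x": 0.125, "y": 0.003, "z": 0.09, "ax": 0.0, "ay": 0.0, "az": 0.0}, {"grip": 0.43, "x": 0.165, "y": 0.003, "z": 0.07, "ax": 0.0, "ay": 0.0, "az": 0.0}, {"grip": 0.43, "x": 0.195, "y": 0.003, "z": 0.07, "ax": 0.0, "ay": 0.0, "az": 0.0}, {"grip": 0.43, "x": 0.195, "y": 0.003, "z": 0.07, "ax": 0.0, "ay": 0.0, "az": 0.0}])

```text
time: 7.8
tool_pos: [0.5216, -0.0003, 0.2017]
tcp_rot: [0.236, 3.131, 0.0]
wrist_force: [-0.3, -0.3, 0.2]
width: 0.285
grip_force: 0.0
```

```bash
python3 - <<'E'
from h import *
s=bot.read_state();print(s['time'],inC(s['tool_pos']),s['wrist_force'],s['width'])
c=cam('scene');t=cam('top')
cv2.imwrite('pics/m3.png',cv2.resize(np.hstack([c['img'][170:330,220:430],t['img'][160:320,250:460]]),(800,305),interpolation=cv2.INTER_CUBIC)[:,:,::-1])
E
```

```text
7.8 [-0.10062466  0.00117426  0.20169467] [-0.33709874 -0.26520126  0.24714043] 0.2849239670065526
```

View pics/m3.png

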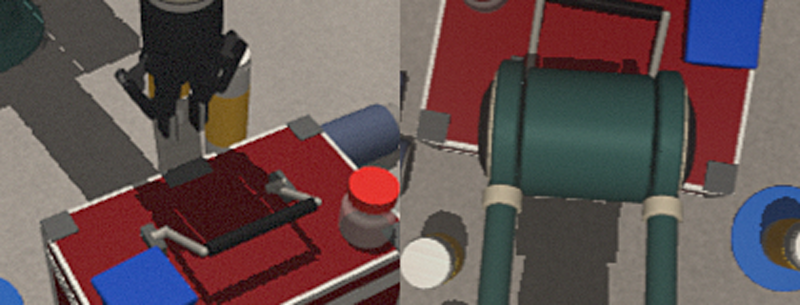

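The left crop shows the plate standing upright just in front of the fingers, around (183,145). I'll keep following it over the front and down, tilting slightly at the end.

step_arm(series=[{"grip": 0.43, "x": 0.04, "y": 0.0, "z": 0.007, "ax": 0.0, "ay": 0.0, "az": 0.0}, {"grip": 0.43, "x": 0.065, "y": 0.0, "z": 0.03, "ax": 0.0, "ay": 0.0, "az": 0.0}, {"grip": 0.43, "x": 0.088, "y": 0.0, "z": 0.055, "ax": 0.0, "ay": 0.0, "az": 0.0}, {"grip": 0.43, "x": 0.105, "y": 0.0, "z": 0.08, "ax": 0.0, "ay": 0.0, "az": 0.0}, {"grip": 0.43, "x": 0.115, "y": 0.0, "z": 0.1, "ax": 0.0, "ay": 0.0, "az": 0.0}, {"grip": 0.43, "x": 0.122, "y": 0.0, "z": 0.13, "ax": 0.0, "ay": -0.2, "az": 0.0}, {"grip": 0.43, "x": 0.122, "y": 0.0, "z": 0.16, "ax": 0.0, "ay": -0.4, "az": 0.0}, {"grip": 0.43, "x": 0.108, "y": 0.0, "z": 0.178, "ax": 0.0, "ay": -0.6, "az": 0.0}, {"grip": 0.43, "x": 0.092, "y": 0.0, "z": 0.191, "ax": 0.0, "ay": -0.6, "az": 0.0}, {"grip": 0.43, "x": 0.092, "y": 0.0, "z": 0.191, "ax": 0.0, "ay": -0.6, "az": 0.0}])

```text
time: 8.9
tool_pos: [0.4769, 0.0062, 0.1037]
tcp_rot: [0.213, 2.824, -0.034]
wrist_force: [-0.2, -0.9, -0.4]
width: 0.283
grip_force: 0.4
```

```bash
python3 - <<'E'
from h import *
s=bot.read_state();print(s['time'],inC(s['tool_pos']),s['wrist_force'],s['width'])
R=Ro.from_rotvec(s['tcp_rot']).as_matrix();print(R.round(3))
for p in((-.133,0,.100),(-.121,0,.098),(-.115,0,.098)):print(totool(W(*p)-s['tool_pos'],s).round(3))
E
```

```text
8.9 [-0.14576664  0.00118601  0.10366192] [-0.2305382  -0.92727798 -0.42320115] 0.28274118122380243
[[-0.941  0.15   0.302]
 [ 0.143  0.989 -0.046]
 [-0.306 -0.    -0.952]]
[-0.022 -0.002  0.015]
[-0.044 -0.002  0.026]
[-0.055 -0.002  0.03 ]
```

step_arm(series=[{"grip": 0.43, "x": -0.022, "y": 0.0, "z": 0.012, "ax": 0.0, "ay": 0.0, "az": 0.0}, {"grip": 0.43, "x": -0.036, "y": 0.0, "z": 0.02, "ax": 0.0, "ay": 0.0, "az": 0.0}, {"grip": 0.43, "x": -0.044, "y": 0.0, "z": 0.024, "ax": 0.0, "ay": 0.0, "az": 0.0}, {"grip": 0.43, "x": -0.044, "y": 0.0, "z": 0.024, "ax": 0.0, "ay": 0.0, "az": 0.0}])

```text
time: 9.3
tool_pos: [0.5029, 0.0023, 0.1007]
tcp_rot: [0.214, 2.821, -0.034]
wrist_force: [-0.7, -0.7, 0.8]
width: 0.286
grip_force: 0.4
```

```bash
python3 - <<'E'
from h import *
s=bot.read_state();print(s['time'],inC(s['tool_pos']),s['wrist_force'],s['width'])
E
```

```text
9.3 [-0.11949191  0.00107096  0.10066269] [-0.6729633  -0.74487278  0.82726189] 0.2856781079633613
```

step_arm(series=[{"grip": 0.43, "x": -0.006, "y": 0.0, "z": 0.002, "ax": 0.0, "ay": 0.0, "az": 0.0}, {"grip": 0.43, "x": -0.01, "y": 0.0, "z": 0.003, "ax": 0.0, "ay": 0.0, "az": 0.0}, {"grip": 0.43, "x": -0.01, "y": 0.0, "z": 0.003, "ax": 0.0, "ay": 0.0, "az": 0.0}])

```text
time: 9.6
tool_pos: [0.5036, 0.0019, 0.099]
tcp_rot: [0.214, 2.828, -0.034]
wrist_force: [-13.2, 2.0, 9.2]
width: 0.283
grip_force: 7.0
```

step_arm(series=[{"grip": 0.43, "x": -0.005, "y": 0.0, "z": 0.001, "ax": 0.0, "ay": 0.0, "az": 0.0}, {"grip": 0.43, "x": -0.005, "y": 0.0, "z": 0.001, "ax": 0.0, "ay": 0.0, "az": 0.0}])

```text
time: 9.8
tool_pos: [0.5039, 0.0018, 0.0984]
tcp_rot: [0.215, 2.833, -0.034]
wrist_force: [-20.9, 4.2, 15.3]
width: 0.283
grip_force: 11.0
```

step_arm(series=[{"grip": 0.43, "x": 0.02, "y": 0.0, "z": -0.007, "ax": 0.0, "ay": 0.0, "az": 0.0}, {"grip": 0.43, "x": 0.08, "y": 0.0, "z": -0.026, "ax": 0.0, "ay": 0.0, "az": 0.0}, {"grip": 0.43, "x": 0.15, "y": 0.0, "z": -0.05, "ax": 0.0, "ay": 0.0, "az": 0.0}, {"grip": 0.43, "x": 0.12, "y": 0.0, "z": -0.14, "ax": 0.0, "ay": 0.0, "az": 0.0}, {"grip": 0.43, "x": 0.09, "y": 0.0, "z": -0.24, "ax": 0.0, "ay": 0.0, "az": 0.0}, {"grip": 0.43, "x": 0.06, "y": 0.0, "z": -0.34, "ax": 0.0, "ay": 0.0, "az": 0.0}, {"grip": 0.43, "x": 0.06, "y": 0.0, "z": -0.34, "ax": 0.0, "ay": 0.0, "az": 0.0}])

```text
time: 10.5
tool_pos: [0.4343, 0.0136, 0.2632]
tcp_rot: [0.212, 2.803, -0.032]
wrist_force: [1.4, -1.4, 1.0]
width: 0.284
grip_force: 0.0
```

```bash
python3 - <<'E'
from h import *
s=bot.read_state();print(s['time'],s['tool_pos'],s['wrist_force'])
c=cam('scene');t=cam('top')
cv2.imwrite('pics/m4.png',np.vstack([cv2.resize(np.hstack([c['img'][170:370,170:450],t['img'][120:320,210:490]]),(800,286)),cv2.resize(t['img'][220:290,260:460],(800,280),interpolation=cv2.INTER_CUBIC)])[:,:,::-1])
E
```

```text
10.5 [0.43428125 0.01359864 0.26321046] [ 1.43937288 -1.40193786  1.04173799]
```

View pics/m4.png

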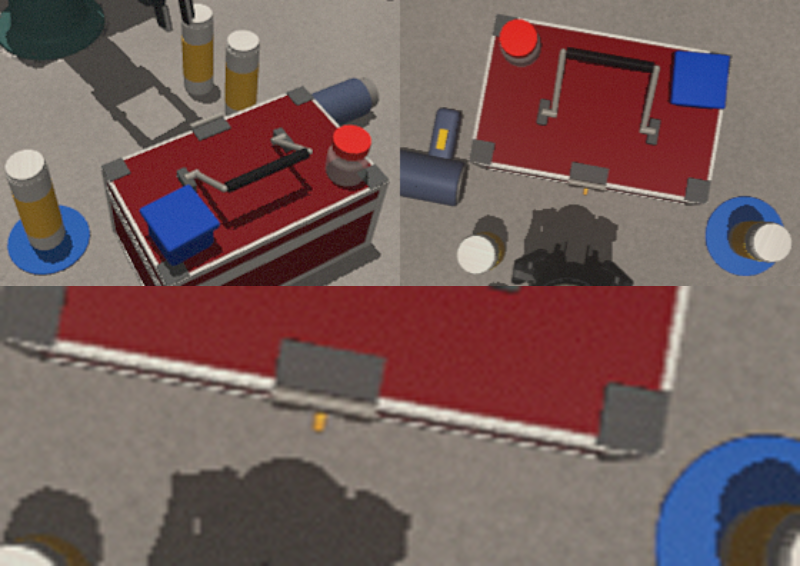

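The final picture shows the hasp flat on the front with the brass staple standing out through it at (320,422). The handle lies back, the can is upright on the mat, and the tub, jar and dryer are in place.

```bash
python3 -c "
from h import *
print(bot.finish_job())"
```

```text
the job is handed in; nothing more can be done
None
```

The job is handed in, about 10.5 s on the robot's clock: the can stands upright on the mat, the handle lies back, and the hasp is pressed home over its staple; the tub, jar and dryer look unmoved in the last picture.

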